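Ready two watch heads on the inspection light and set its brightness

ROBOT

A 7-joint arm with a two-finger parallel gripper is mounted at the origin on a cart in front of the work surface, level with it; the furniture and walls round the work are solid. World frame = base frame: x ahead of the robot, y to its left, z up, the work surface at z = 0. Lengths are in m, angles in rad, forces in N, time in s.
With the tool pointing down it reaches from about 0.425 to 0.925 m from the base axis. Payload 6.8 kg.
Tool frame: the origin (TCP) lies between the finger pads; the fingertips stand r.tcp_to_tips ahead of it and the grasp point (between the pads) lies 3 mm ahead of it (r.tcp_to_tips is the distance from the TCP to the fingertips, in m); z points along the fingers, y is the line along which they close (so a half turn about z gives the same grasp; the last joint's range is limited). The gripper opens to 85 mm and grips with 20 to 120 N. Pads are 22 mm wide; open, the fingers measure 114 mm over their backs; the gripper's body (76 mm by 85 mm) begins 54 mm behind the grasp point. The pads swing forward as they close: fully open they stand 13 mm farther back than shut.
Start: joints at [1.141, 0.477, 0.022, 1.555, -0.011, 1.109, -0.083], TCP at [0.213, -0.64, 0.253] pointing down, gripper open.
Joint ranges: [-2.96, 2.96], [-0.34, 2.1], [-1.41, 1.46], [0.24, 2.44], [-1.37, 4.51], [0.17, 1.92], [-2.96, 2.96]. Speed limits (rad/s): [2.39, 2.39, 3.14, 3.14, 3.14, 3.14, 3.14].

INTERFACE

Orientations are given as a rotation vector (axis times angle).
In Python, from bench import r gives the robot as it stands. The module is installed in compiled form; this text tells all that it offers.
- The arm moves only by the tool step_arm, never from a script. Its argument "moves" is a list of rows, each an object of numbers: "rx", "ry", "rz": the turn, a rotation vector about the tool's x, y, z in degrees; "dx", "dy", "dz": the shift along the tool's x, y, z in mm; "gripper": the opening, from -1 (shut) to 1 (fully open). In form: [{"rx": .., "ry": .., "rz": .., "dx": .., "dy": .., "dz": .., "gripper": ..}, ...]. A call has 1 to 20 rows; each row shifts and turns the commanded pose from where the row before left it, along the tool's axes as they then stand; what a row does not reach is not made up. A row lasts 1/8 s, in which the tool goes at most 62.5 mm and 10.7 degrees, less where a joint would pass 70% of its speed; a pose out of reach is approached as far as the arm can. A call is refused whole if a number of a shift passes 62.5 or a number of a turn 10.7, either way. A call with a gripper value outside its range is refused whole. The fingers move at their own pace and stop on an object; "grip_force" is the grip in N (left out, the last holds). Time passes only in rows, so rows that do not move let the fingers close. It gives the time, the measured TCP pose, the force, the opening and the grip force at its end, in the units of the state.
- r.get_obs(): the state, without advancing time (a new reading comes with each control period).
- r.grab_frame(name): name is "scene" or "top" or "wrist"; returns the picture (384x512x3 uint8, blue, green, red); there is no depth.
- r.camera_info(name): a dict with "mtx" (3x3 intrinsics, pixels), "D" ([k1, k2, p1, p2, k3] as OpenCV has them; the pictures are not rectified), "rvec" (rotation vector, rad) and "tvec" (3), from world to camera coordinates, as OpenCV has them. Camera axes: x right, y down, z forward; pixel columns grow to the right and rows downward; lengths in m; the calibration is good to about 2 mm. A picture is of the moment at which its call begins: read the wrist's pose just before it. camera_info takes no time and is no camera call; for the wrist camera it gives the pose at the moment of the call.
- r.hand_in(): hands the job in; it is judged then, once.
The state is a dict: "clock": time; "joints": joint angles; "qvel": joint speeds; "tau": joint torques, N m; "tcp_pos": TCP position; "orientation": TCP orientation; "contact_force": force on the tool from outside, world axes, zero at the start; "moment": the same for the moment, N m; "grip_width": finger opening in m; "gripper_force": force on a finger pad.
Only numpy, scipy, OpenCV 4.12 (cv2) and the standard library are available. Lean on these libraries where they do the work, as an engineer would, in place of code of your own. Each camera call takes 0.05 s, during which the arm holds its last target. There are 200 camera calls.

TASK

Prepare the two loose watch heads for their appraisal photograph: take the gold one and the steel one from the black tray in front (not the one at the back of the table) and set each down, dial up, flat in its own nest of the inspection light (either nest). Roll the light's edge wheel until the red pointer stands in the green reference band. Do not let a head fall, leave everything else where it is, and take your hand away at the end.

Things in the scene. Friction and masses are not known exactly. Their poses are not given: they have to be found in the camera images.
- head_gold: Gold-coloured watch head without strap, lying dial up in the front black tray (fixed; floor 5 mm above the table, rim 19 mm high, 9 mm thick). About 45 mm along its x (lug to lug) by 42 mm along its y (crown on the -y side) and 10 mm thick; the case to be gripped is 37 mm along y, its middle 2 mm to +y of the origin. Origin: middle of the underside; z points up out of the dial. 35 to 70 g. Grip across the case, fingers closing along its y.
- head_steel: Steel watch head with a black dial without strap, lying dial up in the front black tray (fixed; floor 5 mm above the table, rim 19 mm high, 9 mm thick). About 45 mm along its x (lug to lug) by 42 mm along its y (crown on the -y side) and 10 mm thick; the case to be gripped is 37 mm along y, its middle 2 mm to +y of the origin. Origin: middle of the underside; z points up out of the dial. 35 to 70 g. Grip across the case, fingers closing along its y.
- light_stage: Inspection light, fixed: flat white box, grey top panel, 200 (x) x 230 (y) x 35 mm high. Rear half (+x): two pale-floored nests, and 17 mm behind them a white light bar 13 mm higher than the panel. Front half: the edge wheel and, to its left (+y), a black scale strip with white ticks, a green band and a red pointer. Origin: centre of the underside; x away from the robot at yaw 0, z up.
- nest_left (a point): Centre of the floor of the left (+y) nest: a rectangular recess 49 mm along the light's x, 47 mm along its y and 5 mm deep in the 35 mm high top panel. A head lies flat in it when its x axis runs along the light's x, either way round. Axes as the light's.
- nest_right (a point): Centre of the floor of the right (-y) nest, 112 mm from the left one; same size and axes.
- wheel_top (a point): Highest point of the edge wheel: a black ridged wheel of radius 20 mm and width 9.5 mm on a fixed level axle along the light's y, standing 7 mm proud of the panel through a slot 34 mm by 12.5 mm. A fingertip pressed lightly (3 to 10 N) on its top and drawn along the light's x rolls it. Axes as the light's.
- green_band (a point): Middle of the green reference band on the scale: 9 mm long along the light's x; on the panel's top. The scale runs along the light's x. Axes as the light's.
- pointer_mark (a point): Middle of the red pointer, a line 2 mm wide across the scale. It moves along the light's x, away from the robot as the wheel's top is rolled away.
- dimmer (a joint): Angle of the edge wheel, rad, from 0 (dimmest) to 4.2 (brightest), with stops at both ends; grows as the wheel's top rolls along the light's +x (20 mm of fingertip travel without slip turn it 1 rad). Each rad moves the red pointer 14.3 mm along the light's +x; the pointer is in the middle of the green band at 2.94 rad. It starts between 0.2 and 1.5. Drag 0.015 N m; it stays where it is left.
- watch_dress: Strapped gold watch on a brown band, 230 x 42 x 10 mm, lying along the tray's x near its left (+y) rim; not to be moved. Origin: middle of the underside.
- loupe: Black eye loupe standing on the table behind the work, 33 mm wide, 31 mm high; not to be moved. Origin: centre of the underside.
- tweezers: Steel tweezers lying on the table behind the work, 14 x 128 x 8 mm, long along y; not to be moved. Origin: middle of the underside.

How it is judged:
By the outcome, as a careful person would: the job done as asked, in the order asked, and still so for the second after the job is handed in, with the robot touching nothing.
It also fails if it takes over 69 s, if anything falls off the work surface, if the arm or the gripper's body presses on something with over 40 N, if the wrist force passes 120 N, or if a joint passes its speed limit or range.

## Working session

There is one attempt and no reset: what is moved stays moved. The work goes in short steps, Python scripts to look and compute and a tool call to move; the robot and the scene stay as the last step left them, time stands still between calls to the robot, and variables do not carry over. Pictures are saved under pics/ and viewed, at most 10 in all, crops included, and the job is handed in when it is done.

Besides the shell and the picture viewer there is one more tool, called after "Request:" as name([rows], argument=value, ...), one row to a line, values as JSON. step_arm: Moves the arm, as the interface text tells. Its arguments: {"type":"object","properties":{"moves":{"type":"array","items":{"type":"object","properties":{"rx":{"type":"number"},"ry":{"type":"number"},"rz":{"type":"number"},"dx":{"type":"number"},"dy":{"type":"number"},"dz":{"type":"number"},"gripper":{"type":"number"}}}},"grip_force":{"type":"number"}},"required":["moves"]}

```bash
mkdir -p pics
cat > h.py <<'E'
import numpy as np, cv2
from scipy.spatial.transform import Rotation as R
from bench import r
def cam(n):
    c=r.camera_info(n); return [np.array(c[k],float) for k in("mtx","D","rvec","tvec")]
def ray(c,uv,z):
    K,D,rv,t=c; M=cv2.Rodrigues(rv)[0]
    p=cv2.undistortPoints(np.array(uv,float).reshape(-1,1,2),K,D).reshape(-1,2)
    d=np.c_[p,np.ones(len(p))]@M; o=-M.T@t.ravel()
    return o+d*((z-o[2])/d[:,2])[:,None]
def proj(c,P):
    return cv2.projectPoints(np.array(P,float).reshape(-1,1,3),c[2],c[3],c[0],c[1])[0].reshape(-1,2)
E
python3 - <<'E'
from h import *
o=r.get_obs(); print({k:np.round(v,3) for k,v in o.items()}, r.tcp_to_tips)
print(np.round(R.from_rotvec(o["orientation"]).as_matrix(),3))
for n in("scene","top"):
    cv2.imwrite(f"pics/{n}0.png",r.grab_frame(n)); c=cam(n); print(n,np.round(-cv2.Rodrigues(c[2])[0].T@c[3].ravel(),3))
E
```

```text
{'clock': np.float64(0.0), 'joints': array([ 1.141,  0.478,  0.022,  1.556, -0.011,  1.109, -0.083]), 'qvel': array([ 0.001, -0.001,  0.001,  0.001, -0.   , -0.001, -0.   ]), 'tau': array([ 1.0000e-03, -5.9645e+01,  1.6080e+00, -2.8120e+01,  1.2000e-02,
        9.0000e-03,  0.0000e+00]), 'tcp_pos': array([ 0.213, -0.64 ,  0.252]), 'orientation': array([-3.099e+00, -5.030e-01,  1.000e-03]), 'contact_force': array([-0.477,  0.221,  0.293]), 'moment': array([ 0.001, -0.041, -0.016]), 'gripper_force': np.float64(0.0), 'grip_width': np.float64(0.085)} 0.022
[[ 0.949  0.316 -0.001]
 [ 0.316 -0.949  0.002]
 [-0.    -0.002 -1.   ]]
scene [0.067 0.505 0.605]
top [0.454 0.013 1.041]
```

View pics/top0.png

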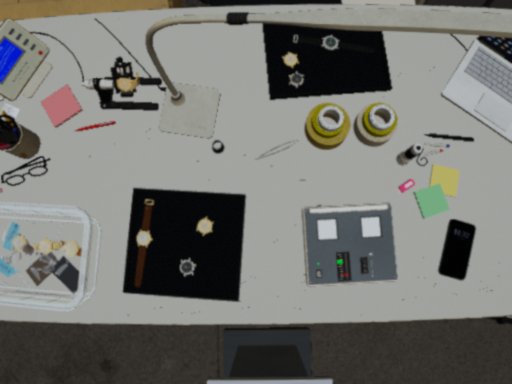

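View pics/scene0.png

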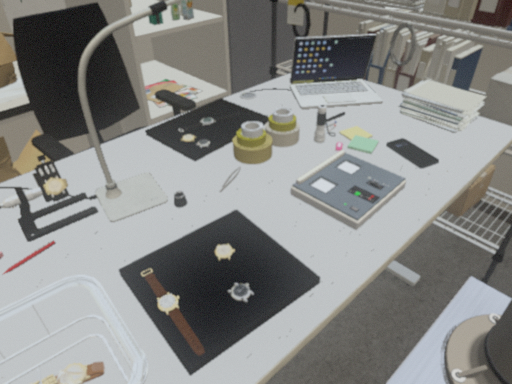

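The top view shows the front tray with the gold head at (205,226) and the steel head at (188,267). The light's nests are at (327,229) and (371,227), its wheel is near (365,265), and the scale is at (343,265). The lamp stands at the back left.

Run:
```python
from h import *
im=cv2.imread("pics/top0.png"); c=cam("top")
P=lambda uv,z:np.round(ray(c,uv,z),4).tolist()
print("gold,steel",P([[205,226],[188,267]],.013)); 
g=im.min(axis=2); m=(g>170).astype(np.uint8); m[:, :315]=0;m[:,385:]=0;m[:217]=0;m[240:]=0
for k in cv2.findContours(m,0,2)[0]:
    if cv2.contourArea(k)>50:
        q=cv2.minAreaRect(k); print(q,P([q[0]],.03), P(cv2.boxPoints(q),.032))
print("light corners",P([[303,208],[393,205],[397,282],[307,286]],.035))
print("wheel,green",P([[365,265],[341,262]],.036))
a=cv2.resize(im[185:305,120:250],None,fx=4.5,fy=4.5,interpolation=2)
b=cv2.resize(im[195:295,295:405],None,fx=5,fy=5,interpolation=2)
cv2.imwrite("pics/a.png",a)
```

```text
gold,steel [[0.5388, 0.1609, 0.013], [0.4336, 0.2045, 0.013]]
((326.8121337890625, 228.87057495117188), (17.669267654418945, 16.743057250976562), 85.91438293457031) [[0.5258, -0.1515, 0.03]] [[0.5469, -0.1291, 0.032], [0.5493, -0.1717, 0.032], [0.5045, -0.1732, 0.032], [0.5022, -0.1308, 0.032]]
((370.5, 226.5), (17.0, 17.0), 90.0) [[0.53, -0.2636, 0.03]] [[0.5519, -0.2423, 0.032], [0.5511, -0.2862, 0.032], [0.5078, -0.2839, 0.032], [0.5086, -0.2402, 0.032]]
light corners [[0.5795, -0.092, 0.035], [0.5837, -0.3236, 0.035], [0.3892, -0.3231, 0.035], [0.3842, -0.0967, 0.035]]
wheel,green [[0.4333, -0.2434, 0.036], [0.4419, -0.1833, 0.036]]
```

View pics/a.png

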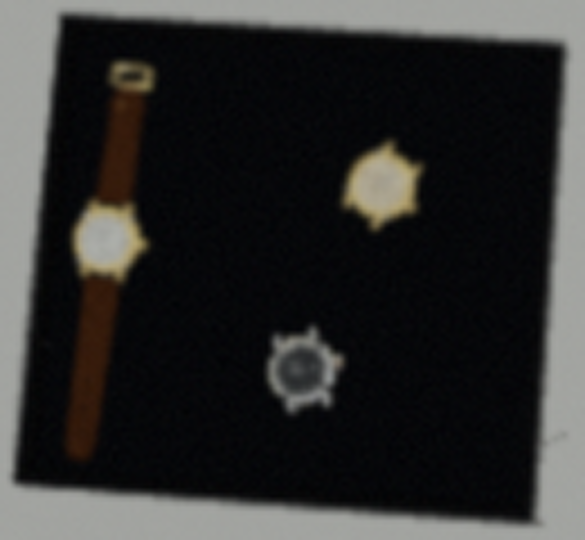

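The crop shows gold lugs at about (404,156) and (362,218), so its yaw is about -34°. The steel lugs are at (295,335) and (310,405), yaw about +12°, and both crowns are on the right (-y). The light's yaw is about +2°. I'll go above the gold head.

```bash
cat >> h.py <<'E'
def plan(x,y,z,yaw):
    "tool-frame turn (deg), then shift (mm) to reach target with tool x at world yaw"
    o=r.get_obs(); M=R.from_rotvec(o["orientation"]).as_matrix(); p=o["tcp_pos"]
    a=np.deg2rad(yaw); T=np.array([[np.cos(a),np.sin(a),0],[np.sin(a),-np.cos(a),0],[0,0,-1.]])
    rv=R.from_matrix(M.T@T).as_rotvec(degrees=True); d=T.T@(np.array([x,y,z])-p)*1000
    print("t",round(float(o["clock"]),2),"pos",np.round(p,4),"turn",np.round(rv,1),"shift",np.round(d,1),"n",np.ceil(np.linalg.norm(d)/60))
E
python3 - <<'E'
from h import *
plan(.45,-.4,.22,-34);plan(.535,.16,.2,-34)
c=cam("wrist");M=R.from_rotvec(r.get_obs()["orientation"]).as_matrix()
print(M.T@(-cv2.Rodrigues(c[2])[0].T@c[3].ravel()-r.get_obs()["tcp_pos"]), M.T@cv2.Rodrigues(c[2])[0].T)
E
```

```text
t 0.1 pos [ 0.2133 -0.6399  0.2524] turn [-0.1  0.  52.4] shift [  62.1 -331.2   32.4] n 6.0
t 0.1 pos [ 0.2133 -0.6399  0.2524] turn [-0.1  0.  52.4] shift [-180.6 -843.    52.4] n 15.0
[ 0.08144901  0.00086913 -0.12076896] [[ 9.40659673e-04 -9.47816708e-01 -3.18814371e-01]
 [ 9.99999439e-01  1.04674423e-03 -1.61418468e-04]
 [ 4.86712224e-04 -3.18814040e-01  9.47817161e-01]]
```

Request:
step_arm([
  {"rz": 10.5},
  {"rz": 10.5},
  {"rz": 10.5},
  {"rz": 10.5},
  {"rz": 10.4},
  {"dx": 10,"dy": -55,"dz": 5},
  {"dx": 10,"dy": -55,"dz": 5},
  {"dx": 10,"dy": -55,"dz": 5},
  {"dx": 10,"dy": -55,"dz": 5},
  {"dx": 10,"dy": -55,"dz": 5},
  {"dx": 10,"dy": -55,"dz": 5},
])

```text
invalid input at $.moves[0]: expected keys rx, ry, rz, dx, dy, dz, gripper
```

Request:
step_arm([
  {"dx": -24,"dy": -51,"dz": 7},
  {"dx": -24,"dy": -51,"dz": 7},
  {"dx": -24,"dy": -51,"dz": 7},
  {"dx": -24,"dy": -51,"dz": 7},
  {"dx": -24,"dy": -51,"dz": 7},
  {"dx": -24,"dy": -51,"dz": 7},
  {"dx": -24,"dy": -51,"dz": 7},
  {"dx": -24,"dy": -51,"dz": 7},
  {"dx": -24,"dy": -51,"dz": 7},
  {"dx": -24,"dy": -51,"dz": 7},
  {},
])

```text
invalid input at $.moves[0]: expected keys rx, ry, rz, dx, dy, dz, gripper
```

Run:
```python
from h import *
plan(.5388,.1609,.15,-34)
c=cam("wrist"); im=r.grab_frame("wrist"); cv2.imwrite("pics/w1.png",im)
print(proj(c,[.5388,.1609,.013]))
```

```text
t 0.1 pos [ 0.2133 -0.6399  0.2524] turn [-0.1  0.  52.4] shift [-178.  -845.9  102.4] n 15.0
[[-325.43462745 -314.64620933]]
```

View pics/w1.png

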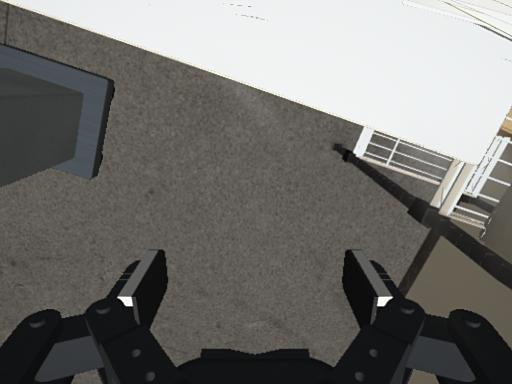

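The moves were refused because every row needs all seven keys. The wrist picture shows only floor, since the arm is still at its start pose, with the fingers at (160,270) and (350,270).

Request:
step_arm([
  {"rx": 0,"ry": 0,"rz": 10.5,"dx": 0,"dy": 0,"dz": 0,"gripper": 0.3},
  {"rx": 0,"ry": 0,"rz": 10.5,"dx": 0,"dy": 0,"dz": 0,"gripper": 0.3},
  {"rx": 0,"ry": 0,"rz": 10.5,"dx": 0,"dy": 0,"dz": 0,"gripper": 0.3},
  {"rx": 0,"ry": 0,"rz": 10.5,"dx": 0,"dy": 0,"dz": 0,"gripper": 0.3},
  {"rx": 0,"ry": 0,"rz": 10.4,"dx": 0,"dy": 0,"dz": 0,"gripper": 0.3},
  {"rx": 0,"ry": 0,"rz": 0,"dx": 10,"dy": -55,"dz": 5,"gripper": 0.3},
  {"rx": 0,"ry": 0,"rz": 0,"dx": 10,"dy": -55,"dz": 5,"gripper": 0.3},
  {"rx": 0,"ry": 0,"rz": 0,"dx": 10,"dy": -55,"dz": 5,"gripper": 0.3},
  {"rx": 0,"ry": 0,"rz": 0,"dx": 10,"dy": -55,"dz": 5,"gripper": 0.3},
  {"rx": 0,"ry": 0,"rz": 0,"dx": 10,"dy": -55,"dz": 5,"gripper": 0.3},
  {"rx": 0,"ry": 0,"rz": 0,"dx": 10,"dy": -55,"dz": 5,"gripper": 0.3},
])

```text
clock: 1.52
tcp_pos: [0.4486, -0.3987, 0.223]
orientation: [-3.005, 0.918, 0.0]
contact_force: [0.5, 0.3, 0.2]
grip_width: 0.0554
gripper_force: 0.0
```

Request:
step_arm([
  {"rx": 0,"ry": 0,"rz": 0,"dx": -24,"dy": -51,"dz": 7,"gripper": 0.3},
  {"rx": 0,"ry": 0,"rz": 0,"dx": -24,"dy": -51,"dz": 7,"gripper": 0.3},
  {"rx": 0,"ry": 0,"rz": 0,"dx": -24,"dy": -51,"dz": 7,"gripper": 0.3},
  {"rx": 0,"ry": 0,"rz": 0,"dx": -24,"dy": -51,"dz": 7,"gripper": 0.3},
  {"rx": 0,"ry": 0,"rz": 0,"dx": -24,"dy": -51,"dz": 7,"gripper": 0.3},
  {"rx": 0,"ry": 0,"rz": 0,"dx": -24,"dy": -51,"dz": 7,"gripper": 0.3},
  {"rx": 0,"ry": 0,"rz": 0,"dx": -24,"dy": -51,"dz": 7,"gripper": 0.3},
  {"rx": 0,"ry": 0,"rz": 0,"dx": -24,"dy": -51,"dz": 7,"gripper": 0.3},
  {"rx": 0,"ry": 0,"rz": 0,"dx": -24,"dy": -51,"dz": 7,"gripper": 0.3},
  {"rx": 0,"ry": 0,"rz": 0,"dx": -24,"dy": -51,"dz": 7,"gripper": 0.3},
  {"rx": 0,"ry": 0,"rz": 0,"dx": 0,"dy": 0,"dz": 0,"gripper": 0.3},
  {"rx": 0,"ry": 0,"rz": 0,"dx": 0,"dy": 0,"dz": 0,"gripper": 0.3},
])

```text
clock: 3.02
tcp_pos: [0.5332, 0.1563, 0.153]
orientation: [3.004, -0.917, -0.001]
contact_force: [-0.3, 0.2, 0.0]
grip_width: 0.0553
gripper_force: 0.0
```

Run:
```python
from h import *
plan(.5388,.1609,.15,-34); print(r.get_obs()["grip_width"],r.tcp_to_tips)
c=cam("wrist"); im=r.grab_frame("wrist"); cv2.imwrite("pics/w1.png",im)
print(proj(c,[.5388,.1609,.013]))
h=cv2.cvtColor(im,cv2.COLOR_BGR2HSV); m=((h[...,1]>40)&(h[...,2]>90)).astype(np.uint8)
m=cv2.morphologyEx(m,3,np.ones((5,5)))
for k in cv2.findContours(m,0,2)[0]:
    if cv2.contourArea(k)>800:
        print(cv2.contourArea(k),cv2.minEnclosingCircle(k),cv2.boundingRect(k))
```

```text
t 3.02 pos [0.5332 0.1563 0.153 ] turn [0.1 0.  0. ] shift [ 2.1 -7.   3. ] n 1.0
0.05533533792573271 0.022
[[245.37487909 182.00620483]]
1667.5 ((103.5, 245.0), 59.17145919799805) (59, 197, 92, 97)
1543.5 ((244.06773376464844, 176.7388458251953), 27.525375366210938) (222, 152, 49, 51)
```

View pics/w1.png

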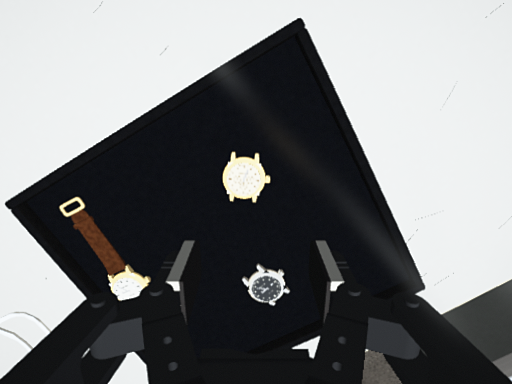

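The gold head is at (244,177), lugs nearly vertical, crown to the right at (269,179). The steel head is at (267,287), rotated. I'll measure both.

Run:
```python
from h import *
im=cv2.imread("pics/w1.png"); c=cam("wrist")
h=cv2.cvtColor(im,cv2.COLOR_BGR2HSV); v=im.max(axis=2)
def head(m,z=.012):
    ys,xs=np.nonzero(m); P=ray(c,np.c_[xs,ys],z)[:,:2]
    hull=cv2.convexHull(np.c_[xs,ys].astype(np.int32))
    # case = opened mask without lugs/crown
    f=m.copy(); k=max(cv2.findContours(m,0,2)[0],key=cv2.contourArea); f[:]=0; cv2.drawContours(f,[k],-1,1,-1)
    o=cv2.morphologyEx(f,cv2.MORPH_OPEN,cv2.getStructuringElement(2,(23,23)))
    ys,xs=np.nonzero(o); C=ray(c,np.c_[xs,ys],z)[:,:2]; cc=C.mean(0)
    ys,xs=np.nonzero(f&(1-o)); L=ray(c,np.c_[xs,ys],z)[:,:2]-cc
    rr=np.hypot(*L.T); L=L[rr>.019]; a=np.arctan2(L[:,1],L[:,0]); 
    print("centre",cc.round(4),"case diam",2*np.sqrt(o.sum()/f.sum()*1.0*len(P)/len(P)) if 0 else (np.ptp(C,axis=0)).round(4))
    hist=np.histogram(np.rad2deg(a),bins=36,range=(-180,180))[0]; print(dict((int(-175+10*i),int(n)) for i,n in enumerate(hist) if n))
    # 2-fold direction by lugs: 4 lugs symmetrical +-; report cluster means
    d=np.sort(np.rad2deg(a)); g=np.split(d,np.nonzero(np.diff(d)>8)[0]+1); print([(round(x.mean(),1),len(x)) for x in g])
m=np.zeros(v.shape,np.uint8); m[145:210,215:280]=(v[145:210,215:280]>80); head(m)
m=np.zeros(v.shape,np.uint8); m[258:312,236:296]=(v[258:312,236:296]>70); m=cv2.morphologyEx(m,3,np.ones((3,3))); head(m)
```

```text
centre [0.5429 0.159 ] case diam [0.0399 0.0394]
{-175: 4, -155: 1, -135: 13, -125: 19, -115: 4, -75: 5, -65: 26, -55: 3, -45: 1, -15: 17, -5: 19, 5: 2, 15: 1, 25: 1, 45: 1, 55: 4, 65: 1, 95: 3, 105: 5, 115: 21, 125: 1, 135: 1, 165: 13, 175: 12}
[(np.float64(-175.9), 4), (np.float64(-157.4), 1), (np.float64(-127.4), 36), (np.float64(-64.9), 34), (np.float64(-48.3), 1), (np.float64(-8.1), 39), (np.float64(29.2), 1), (np.float64(55.9), 6), (np.float64(112.8), 30), (np.float64(135.3), 1), (np.float64(170.0), 25)]
centre [0.438  0.2045] case diam [0.0402 0.039 ]
{-145: 14, -135: 14, -125: 3, -115: 1, -95: 2, -85: 8, -75: 12, -65: 5, -45: 1, -25: 7, -15: 21, -5: 5, 25: 1, 35: 21, 45: 17, 55: 8, 75: 1, 95: 1, 105: 1, 135: 2, 155: 7, 165: 14, 175: 3}
[(np.float64(-139.2), 31), (np.float64(-115.4), 1), (np.float64(-77.5), 27), (np.float64(-45.0), 1), (np.float64(-15.9), 33), (np.float64(41.3), 47), (np.float64(79.4), 1), (np.float64(91.5), 1), (np.float64(109.7), 1), (np.float64(133.8), 2), (np.float64(163.1), 24)]
```

Run:
```python
from h import *
c=cam("wrist");o=r.get_obs();M=R.from_rotvec(o["orientation"]).as_matrix()
for uv in([190,241],[320,241]):
    a,b=ray(c,[uv],.1)[0],ray(c,[uv],.2)[0]; a,b=[M.T@(q-o["tcp_pos"]) for q in(a,b)]; d=(b-a)
    print("at x=11mm:",(a+d*(.011-a[0])/d[0]).round(4)," at |y|=27.7:",(a+d*(np.sign(a[1])*.0277-a[1])/d[1]).round(4))
plan(.5429,.159,.045,-37.5)
```

```text
at x=11mm: [ 0.011  -0.0304  0.0135]  at |y|=27.7: [ 0.0172 -0.0277  0.0019]
at x=11mm: [0.011  0.0329 0.0136]  at |y|=27.7: [ 0.0226  0.0277 -0.0082]
t 3.08 pos [0.5333 0.1554 0.1531] turn [ 0.1 -0.   3.5] shift [  5.4  -8.7 108.1] n 2.0
```

Request:
step_arm([
  {"rx": 0,"ry": 0,"rz": 3.5,"dx": 0,"dy": 0,"dz": 0,"gripper": 0.12},
  {"rx": 0,"ry": 0,"rz": 0,"dx": 5.4,"dy": -8.7,"dz": 38,"gripper": 0.12},
  {"rx": 0,"ry": 0,"rz": 0,"dx": 0,"dy": 0,"dz": 40,"gripper": 0.12},
  {"rx": 0,"ry": 0,"rz": 0,"dx": 0,"dy": 0,"dz": 30,"gripper": 0.12},
  {"rx": 0,"ry": 0,"rz": 0,"dx": 0,"dy": 0,"dz": 10,"gripper": 0.12},
  {"rx": 0,"ry": 0,"rz": 0,"dx": 0,"dy": 0,"dz": 0,"gripper": 0.12},
  {"rx": 0,"ry": 0,"rz": 0,"dx": 0,"dy": 0,"dz": 0,"gripper": 0.12},
])

```text
clock: 3.95
tcp_pos: [0.5441, 0.1604, 0.0367]
orientation: [-2.974, 1.01, -0.003]
contact_force: [0.4, 0.5, -0.2]
grip_width: 0.048
gripper_force: 0.0
```

Run:
```python
from h import *
plan(.5429,.159,.028,-37.5)
im=r.grab_frame("wrist"); cv2.imwrite("pics/w2.png",im)
```

```text
t 3.95 pos [0.5441 0.1604 0.0367] turn [-0.1 -0.1 -0. ] shift [-0.1  1.8  8.7] n 1.0
```

View pics/w2.png

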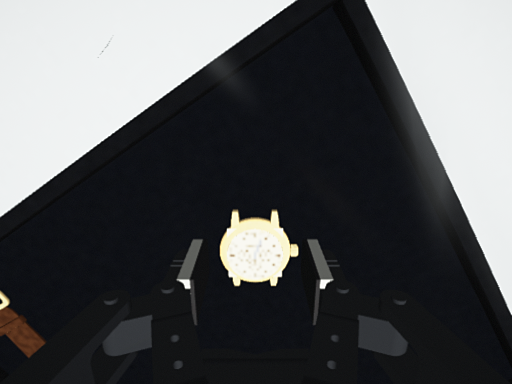

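The pads at columns 203 and 308 straddle the gold case, centred at (255,249). Next I'll check the fore-aft offset and go down to touch the floor.

Run:
```python
from h import *
c=cam("wrist");o=r.get_obs();M=R.from_rotvec(o["orientation"]).as_matrix()
for uv in([255,249],[221,249],[290,249],[255,211],[255,286]): print(((ray(c,[uv],.013)[0]-o["tcp_pos"])@M*1000).round(1))
uv=[203,241]
a,b=ray(c,[uv],.0)[0],ray(c,[uv],.1)[0]; a,b=[M.T@(q-o["tcp_pos"]) for q in(a,b)]; d=(b-a); print(a+d*(.011-a[0])/d[0])
```

```text
[ 0.9  1.3 23.7]
[  0.9 -16.7  23.7]
[ 1.  19.7 23.7]
[22.6  1.2 23.7]
[-22.2   1.3  23.7]
[ 0.011      -0.02407584  0.01354781]
```

Request:
step_arm([
  {"rx": 0,"ry": 0,"rz": 0,"dx": 0,"dy": 0,"dz": 5,"gripper": 0.12},
  {"rx": 0,"ry": 0,"rz": 0,"dx": 0,"dy": 0,"dz": 3,"gripper": 0.12},
  {"rx": 0,"ry": 0,"rz": 0,"dx": 0,"dy": 0,"dz": 2,"gripper": 0.12},
  {"rx": 0,"ry": 0,"rz": 0,"dx": 0,"dy": 0,"dz": 1,"gripper": 0.12},
  {"rx": 0,"ry": 0,"rz": 0,"dx": 0,"dy": 0,"dz": 0,"gripper": 0.12},
])

```text
clock: 4.62
tcp_pos: [0.5429, 0.1605, 0.0245]
orientation: [2.975, -1.009, -0.0]
contact_force: [-1.8, -1.0, 3.2]
grip_width: 0.0479
gripper_force: 1.8
```

Request:
step_arm([
  {"rx": 0,"ry": 0,"rz": 0,"dx": 0,"dy": 0,"dz": 1,"gripper": 0.12},
  {"rx": 0,"ry": 0,"rz": 0,"dx": 0,"dy": 0,"dz": 0,"gripper": 0.12},
])

```text
clock: 4.88
tcp_pos: [0.543, 0.1605, 0.0244]
orientation: [2.975, -1.009, -0.0]
contact_force: [-4.4, -1.3, 13.7]
grip_width: 0.0478
gripper_force: 7.1
```

Request:
step_arm([
  {"rx": 0,"ry": 0,"rz": 0,"dx": 0,"dy": 0,"dz": 0,"gripper": 0.12},
  {"rx": 0,"ry": 0,"rz": 0,"dx": 0,"dy": 0,"dz": 0,"gripper": 0.12},
])

```text
clock: 5.12
tcp_pos: [0.5429, 0.1605, 0.0244]
orientation: [2.975, -1.009, -0.0]
contact_force: [-4.1, -1.5, 14.2]
grip_width: 0.0478
gripper_force: 7.0
```

Contact at TCP z 0.0244, so the tips are about 19.4 mm ahead at this opening. I'll raise 8 mm, so the tips sit about 6 mm above the underside, and close.

Request:
step_arm([
  {"rx": 0,"ry": 0,"rz": 0,"dx": 1,"dy": 1,"dz": -8,"gripper": 0.12},
  {"rx": 0,"ry": 0,"rz": 0,"dx": 0,"dy": 0,"dz": 0,"gripper": -0.3},
  {"rx": 0,"ry": 0,"rz": 0,"dx": 0,"dy": 0,"dz": 0,"gripper": -0.3},
  {"rx": 0,"ry": 0,"rz": 0,"dx": 0,"dy": 0,"dz": 0,"gripper": -0.3},
  {"rx": 0,"ry": 0,"rz": 0,"dx": 0,"dy": 0,"dz": 0,"gripper": -0.3},
], grip_force=30)

```text
clock: 5.75
tcp_pos: [0.5441, 0.1592, 0.0325]
orientation: [-2.974, 1.009, -0.002]
contact_force: [-2.6, 0.1, 13.1]
grip_width: 0.0323
gripper_force: 27.9
```

Request:
step_arm([
  {"rx": 0,"ry": 0,"rz": 0,"dx": 0,"dy": 0,"dz": -2,"gripper": -0.3},
  {"rx": 0,"ry": 0,"rz": 0,"dx": 0,"dy": 0,"dz": -6,"gripper": -0.3},
  {"rx": 0,"ry": 0,"rz": 0,"dx": 0,"dy": 0,"dz": 0,"gripper": -0.3},
])

```text
clock: 6.12
tcp_pos: [0.5433, 0.159, 0.0395]
orientation: [-2.975, 1.009, -0.0]
contact_force: [0.4, -0.1, 0.8]
grip_width: 0.0298
gripper_force: 0.0
```

Run:
```python
from h import *
plan(.5429,.159,.028,-37.5)
im=r.grab_frame("wrist"); cv2.imwrite("pics/w3.png",im[150:330,130:390])
```

```text
t 6.12 pos [0.5433 0.159  0.0395] turn [-0. -0.  0.] shift [-0.3  0.3 11.5] n 1.0
```

View pics/w3.png

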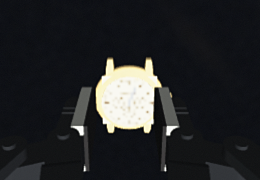

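The grip rode up the bezel: the pads closed to 30 mm above the head and slipped off. The head still lies in place at crop columns 96–157, between the pads. I'll regrip lower.

Request:
step_arm([
  {"rx": 0,"ry": 0,"rz": 0,"dx": 0,"dy": 0.8,"dz": 0,"gripper": 0.15},
  {"rx": 0,"ry": 0,"rz": 0,"dx": 0,"dy": 0,"dz": 0,"gripper": 0.15},
  {"rx": 0,"ry": 0,"rz": 0,"dx": 0,"dy": 0,"dz": 10.7,"gripper": 0.15},
  {"rx": 0,"ry": 0,"rz": 0,"dx": 0,"dy": 0,"dz": 0,"gripper": 0.15},
  {"rx": 0,"ry": 0,"rz": 0,"dx": 0,"dy": 0,"dz": 0,"gripper": -0.2},
  {"rx": 0,"ry": 0,"rz": 0,"dx": 0,"dy": 0,"dz": 0,"gripper": -0.2},
  {"rx": 0,"ry": 0,"rz": 0,"dx": 0,"dy": 0,"dz": 0,"gripper": -0.2},
  {"rx": 0,"ry": 0,"rz": 0,"dx": 0,"dy": 0,"dz": 0,"gripper": -0.2},
], grip_force=25)

```text
clock: 7.18
tcp_pos: [0.5428, 0.1585, 0.0287]
orientation: [-2.975, 1.009, -0.0]
contact_force: [-1.0, -0.1, -0.9]
grip_width: 0.0345
gripper_force: 16.1
```

Request:
step_arm([
  {"rx": 0,"ry": 0,"rz": 0,"dx": 0,"dy": 0,"dz": 0,"gripper": -0.5},
  {"rx": 0,"ry": 0,"rz": 0,"dx": 0,"dy": 0,"dz": 0,"gripper": -0.5},
])

```text
clock: 7.42
tcp_pos: [0.5428, 0.1585, 0.0286]
orientation: [-2.975, 1.009, -0.0]
contact_force: [0.4, -0.8, -0.3]
grip_width: 0.0336
gripper_force: 24.9
```

Request:
step_arm([
  {"rx": 0,"ry": 0,"rz": 0,"dx": 0,"dy": 0,"dz": -2,"gripper": -0.5},
  {"rx": 0,"ry": 0,"rz": 0,"dx": 0,"dy": 0,"dz": -2,"gripper": -0.5},
  {"rx": 0,"ry": 0,"rz": 0,"dx": 0,"dy": 0,"dz": 0,"gripper": -0.5},
])

```text
clock: 7.8
tcp_pos: [0.5429, 0.1585, 0.0329]
orientation: [-2.975, 1.009, -0.001]
contact_force: [-0.3, 0.4, -0.0]
grip_width: 0.0339
gripper_force: 24.9
```

Run:
```python
from h import *
im=r.grab_frame("wrist"); cv2.imwrite("pics/w4.png",im[150:330,130:390])
```

```text
(no output)
```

View pics/w4.png

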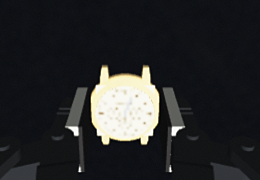

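The crop shows the head between the pads, its case at columns 91–159. I'll lift more and check numerically that it stays fixed in the image.

Request:
step_arm([
  {"rx": 0,"ry": 0,"rz": 0,"dx": 0,"dy": 0,"dz": -4,"gripper": -0.5},
  {"rx": 0,"ry": 0,"rz": 0,"dx": 0,"dy": 0,"dz": -4,"gripper": -0.5},
  {"rx": 0,"ry": 0,"rz": 0,"dx": 0,"dy": 0,"dz": 0,"gripper": -0.5},
])

```text
clock: 8.22
tcp_pos: [0.5431, 0.1586, 0.0411]
orientation: [-2.975, 1.009, -0.001]
contact_force: [-0.6, 0.1, -0.1]
grip_width: 0.0334
gripper_force: 24.9
```

Run:
```python
from h import *
im=r.grab_frame("wrist")[150:330,130:390]; cv2.imwrite("pics/w5.png",im)
for f in("w3","w4","w5"):
    h=cv2.cvtColor(cv2.imread(f"pics/{f}.png"),cv2.COLOR_BGR2HSV); m=((h[...,1]>40)&(h[...,2]>90)).astype(np.uint8); m=cv2.morphologyEx(m,3,np.ones((5,5)))
    k=max(cv2.findContours(m,0,2)[0],key=cv2.contourArea); print(f,cv2.boundingRect(k),cv2.contourArea(k))
```

```text
w3 (96, 58, 66, 75) 1156.0
w4 (91, 65, 69, 80) 3997.5
w5 (91, 65, 69, 80) 3996.5
```

Held firmly: the image position is unchanged while lifting. I'll carry it toward the right nest, hovering short of it for a close look.

Run:
```python
from h import *
c=cam("wrist");o=r.get_obs();M=R.from_rotvec(o["orientation"]).as_matrix()
for uv in([221,255],[290,255],[255,215],[255,295]): print(((ray(c,[uv],o["tcp_pos"][2]-.018)[0]-o["tcp_pos"])@M*1000).round(1))
plan(.48,-.21,.16,2.1)
```

```text
[  0.7 -16.1  18. ]
[ 0.7 19.1 18. ]
[22.9  1.2 18. ]
[-23.8   1.3  18. ]
t 8.28 pos [0.5429 0.1585 0.0409] turn [ -0.   -0.  -39.6] shift [ -76.4  366.  -119.1] n 7.0
```

Request:
step_arm([
  {"rx": 0,"ry": 0,"rz": 0,"dx": 0,"dy": 0,"dz": -30,"gripper": -0.5},
  {"rx": 0,"ry": 0,"rz": 0,"dx": 0,"dy": 0,"dz": -45,"gripper": -0.5},
  {"rx": 0,"ry": 0,"rz": 0,"dx": 0,"dy": 0,"dz": -44,"gripper": -0.5},
  {"rx": 0,"ry": 0,"rz": -10,"dx": 0,"dy": 0,"dz": 0,"gripper": -0.5},
  {"rx": 0,"ry": 0,"rz": -10,"dx": 0,"dy": 0,"dz": 0,"gripper": -0.5},
  {"rx": 0,"ry": 0,"rz": -10,"dx": 0,"dy": 0,"dz": 0,"gripper": -0.5},
  {"rx": 0,"ry": 0,"rz": -9.6,"dx": 0,"dy": 0,"dz": 0,"gripper": -0.5},
  {"rx": 0,"ry": 0,"rz": 0,"dx": -5.4,"dy": 26,"dz": 0,"gripper": -0.5},
  {"rx": 0,"ry": 0,"rz": 0,"dx": -10,"dy": 50,"dz": 0,"gripper": -0.5},
  {"rx": 0,"ry": 0,"rz": 0,"dx": -10,"dy": 50,"dz": 0,"gripper": -0.5},
  {"rx": 0,"ry": 0,"rz": 0,"dx": -10,"dy": 50,"dz": 0,"gripper": -0.5},
  {"rx": 0,"ry": 0,"rz": 0,"dx": -11,"dy": 50,"dz": 0,"gripper": -0.5},
  {"rx": 0,"ry": 0,"rz": 0,"dx": -10,"dy": 50,"dz": 0,"gripper": -0.5},
  {"rx": 0,"ry": 0,"rz": 0,"dx": -10,"dy": 50,"dz": 0,"gripper": -0.5},
  {"rx": 0,"ry": 0,"rz": 0,"dx": -10,"dy": 40,"dz": 0,"gripper": -0.5},
  {"rx": 0,"ry": 0,"rz": 0,"dx": 0,"dy": 0,"dz": 0,"gripper": -0.5},
  {"rx": 0,"ry": 0,"rz": 0,"dx": 0,"dy": 0,"dz": 0,"gripper": -0.5},
])

```text
clock: 10.4
tcp_pos: [0.4801, -0.2094, 0.1595]
orientation: [-3.14, -0.059, 0.0]
contact_force: [-0.1, 0.9, -0.6]
grip_width: 0.0337
gripper_force: 25.1
```

Run:
```python
from h import *
c=cam("wrist"); im=r.grab_frame("wrist"); cv2.imwrite("pics/w6.png",im)
plan(.53,-.2636,.16,2.1); np.save("c6.npy",np.concatenate([x.ravel() for x in c]))
print(proj(c,[[.5258,-.1515,.03],[.53,-.2636,.03],[.4333,-.2434,.042]]).round())
```

```text
t 10.45 pos [ 0.4803 -0.2088  0.1595] turn [-0.  -0.   0.1] shift [47.6 56.6 -0.5] n 2.0
[[184. 131.]
 [323. 131.]
 [291. 244.]]
```

View pics/w6.png

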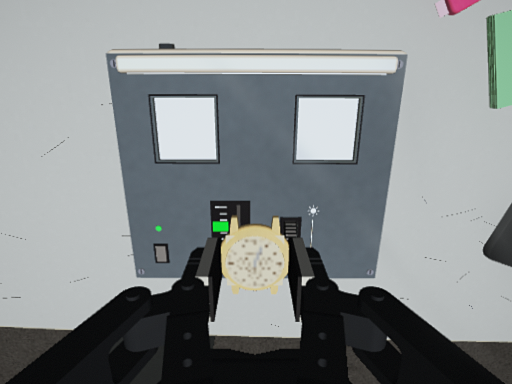

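The close view shows the left nest at (154–219, 96–163), the right nest at (296–362, 95–163), the green band at (220,226) and the wheel near (290,228). The head is held at (255,258).

Run:
```python
from h import *
im=cv2.imread("pics/w6.png"); c=cam("wrist"); o=r.get_obs(); M=R.from_rotvec(o["orientation"]).as_matrix()
m=(im.min(axis=2)>150).astype(np.uint8); m[:88]=0;m[170:]=0;m[:,:140]=0;m[:,372:]=0
T=lambda uv,z:((ray(c,uv,z)-o["tcp_pos"])@M*1000).round(1)
for k in cv2.findContours(m,0,2)[0]:
    if cv2.contourArea(k)>1000:
        k4=cv2.approxPolyDP(k,8,True).reshape(-1,2); P=ray(c,k4,.03); 
        q=cv2.minAreaRect((ray(c,k.reshape(-1,2),.03)[:,:2]*1000).astype(np.float32)); print(k4.tolist(),"world rect",np.round(q[0],1),np.round(q[1],1),round(q[2],1),"tool",(( np.r_[np.array(q[0])/1000,.03]-o["tcp_pos"])@M*1000).round(1))
h=cv2.cvtColor(im,cv2.COLOR_BGR2HSV); m=((h[...,1]>40)&(h[...,2]>90)&(h[...,0]<40)).astype(np.uint8); m[:205]=0; m=cv2.morphologyEx(m,3,np.ones((5,5)))
k=max(cv2.findContours(m,0,2)[0],key=cv2.contourArea); x,y,w,hh=cv2.boundingRect(k); print("head",x,y,w,hh,T([[x,y+hh/2],[x+w,y+hh/2],[x+w/2,y],[x+w/2,y+hh]],o["tcp_pos"][2]-.018).tolist())
g=((h[...,0]>45)&(h[...,0]<75)&(h[...,1]>150)&(h[...,2]>100)).astype(np.uint8)
n,_,s,ce=cv2.connectedComponentsWithStats(g); print("green",[(s[i].tolist(),ray(c,[ce[i]],.0355)[0].round(4)) for i in range(1,n) if s[i][4]>20])
red=(((h[...,0]<8)|(h[...,0]>172))&(h[...,1]>120)&(h[...,2]>80)).astype(np.uint8); red[:,300:]=0
n,_,s,ce=cv2.connectedComponentsWithStats(red); print("red",[s[i].tolist() for i in range(1,n) if s[i][4]>5])
```

```text
[[299, 98], [296, 159], [351, 159], [358, 99]] world rect [ 531.7 -265.1] [48.6 46.9] 2.4 tool [ 49.1  58.3 129.5]
[[154, 98], [160, 158], [215, 159], [213, 98]] world rect [ 527.5 -152.5] [49.4 46.9] 2.2 tool [ 49.3 -54.3 129.6]
head 221 216 68 78 [[0.0, -16.1, 18.0], [0.1, 18.6, 18.0], [21.7, 1.2, 18.0], [-23.7, 1.3, 18.0]]
green [([213, 221, 16, 11, 161], array([ 0.4455, -0.181 ,  0.0355])), ([156, 226, 6, 5, 25], array([ 0.4415, -0.1268,  0.0355]))]
red []
```

Request:
step_arm([
  {"rx": 0,"ry": 0,"rz": 0,"dx": 24.6,"dy": 27.5,"dz": 0,"gripper": -0.5},
  {"rx": 0,"ry": 0,"rz": 0,"dx": 24.6,"dy": 27.5,"dz": 0,"gripper": -0.5},
  {"rx": 0,"ry": 0,"rz": 0,"dx": 0,"dy": 0,"dz": 40,"gripper": -0.5},
  {"rx": 0,"ry": 0,"rz": 0,"dx": 0,"dy": 0,"dz": 35,"gripper": -0.5},
  {"rx": 0,"ry": 0,"rz": 0,"dx": 0,"dy": 0,"dz": 15,"gripper": -0.5},
  {"rx": 0,"ry": 0,"rz": 0,"dx": 0,"dy": 0,"dz": 5,"gripper": -0.5},
  {"rx": 0,"ry": 0,"rz": 0,"dx": 0,"dy": 0,"dz": 0,"gripper": -0.5},
  {"rx": 0,"ry": 0,"rz": 0,"dx": 0,"dy": 0,"dz": 0,"gripper": -0.5},
])

```text
clock: 11.45
tcp_pos: [0.5321, -0.2635, 0.0659]
orientation: [3.14, 0.059, 0.003]
contact_force: [0.2, 0.3, -0.4]
grip_width: 0.0335
gripper_force: 25.1
```

Run:
```python
from h import *
c=cam("wrist"); im=r.grab_frame("wrist"); cv2.imwrite("pics/w7.png",im); o=r.get_obs(); M=R.from_rotvec(o["orientation"]).as_matrix()
plan(.5317,-.2651,.0562,2.1)
T=lambda uv,z:((ray(c,uv,z)-o["tcp_pos"])@M*1000).round(1)
h=cv2.cvtColor(im,cv2.COLOR_BGR2HSV)
m=((h[...,1]>40)&(h[...,2]>90)&(h[...,0]<40)).astype(np.uint8); m[:200]=0; m=cv2.morphologyEx(m,3,np.ones((5,5)))
k=max(cv2.findContours(m,0,2)[0],key=cv2.contourArea); x,y,w,hh=cv2.boundingRect(k); print("head",x,y,w,hh,T([[x,y+hh/2],[x+w,y+hh/2],[x+w/2,y],[x+w/2,y+hh]],o["tcp_pos"][2]-.018).tolist())
w=(im.min(axis=2)>150)
for v in(190,200,205,210,215,220,290,300,310): print(v,np.nonzero(w[v])[0][[0,-1]] if w[v].any() else None, end=" ")
for u in(205,215,225,240,255,270,290,305): print("col",u,np.nonzero(w[150:,u])[0][[0,-1]]+150 if w[150:,u].any() else None,end=" ")
```

```text
t 11.5 pos [ 0.532  -0.2636  0.0658] turn [ 0.  -0.1  0. ] shift [-0.4  1.5  9.6] n 1.0
head 221 216 68 79 [[-0.2, -16.2, 18.0], [-0.2, 18.6, 18.0], [21.7, 1.2, 18.0], [-24.3, 1.2, 18.0]]
190 [363 488] 200 [362 511] 205 [ 10 511] 210 [ 12 511] 215 [ 13 511] 220 [ 14 511] 290 [351 511] 300 [400 511] 310 [413 511] col 205 [154 284] col 215 [154 237] col 225 [154 265] col 240 [154 346] col 255 [154 287] col 270 [154 283] col 290 [154 237] col 305 [154 283]
```

Run:
```python
from h import *
im=cv2.imread("pics/w7.png"); g=im.min(axis=2)
def runs(a,o):
    b=(a>150).astype(int); e=np.nonzero(np.diff(b))[0]+1; return [(int(i+o),int(b[i])) for i in e]
c=cam("wrist"); o=r.get_obs(); M=R.from_rotvec(o["orientation"]).as_matrix()
T=lambda uv,z:((ray(c,[uv],z)[0]-o["tcp_pos"])@M*1000).round(1)
print("rows",[(v,runs(g[v,150:360],150)) for v in(200,206,212)])
print("cols",[(u,runs(g[100:330,u],100)) for u in(222,255,285)])
for x in (-23.5,0,23.5):
    P=o["tcp_pos"]+M@(np.array([24.5+.0,x+3.2,0])/1000); P[2]=.03; print(x,proj(c,P).round(1))
```

```text
rows [(200, []), (206, [(214, 1), (300, 0)]), (212, [(214, 1), (300, 0)])]
cols [(222, [(128, 0), (136, 1), (142, 0), (154, 1), (178, 0), (202, 1), (240, 0), (276, 1), (278, 0)]), (255, [(128, 0), (136, 1), (142, 0), (154, 1), (179, 0), (203, 1), (224, 0), (236, 1), (240, 0), (245, 1), (267, 0), (274, 1), (282, 0), (286, 1), (288, 0)]), (285, [(129, 0), (136, 1), (142, 0), (154, 1), (179, 0), (203, 1), (238, 0), (276, 1), (278, 0)])]
-23.5 [[215.1 198.1]]
0 [[258.6 198.1]]
23.5 [[302.1 198.2]]
```

Request:
step_arm([
  {"rx": 0,"ry": 0,"rz": 0,"dx": -0.6,"dy": -1.1,"dz": 4,"gripper": -0.5},
  {"rx": 0,"ry": 0,"rz": 0,"dx": 0,"dy": 0,"dz": 3,"gripper": -0.5},
  {"rx": 0,"ry": 0,"rz": 0,"dx": 0,"dy": 0,"dz": 1.5,"gripper": -0.5},
  {"rx": 0,"ry": 0,"rz": 0,"dx": 0,"dy": 0,"dz": 0,"gripper": -0.5},
])

```text
clock: 12.0
tcp_pos: [0.5305, -0.2621, 0.0564]
orientation: [-3.141, -0.059, 0.001]
contact_force: [-1.5, 0.9, 3.8]
grip_width: 0.0339
gripper_force: 27.3
```

Request:
step_arm([
  {"rx": 0,"ry": 0,"rz": 0,"dx": 0,"dy": 0,"dz": 0.8,"gripper": -0.5},
  {"rx": 0,"ry": 0,"rz": 0,"dx": 0,"dy": 0,"dz": 0,"gripper": -0.5},
])

```text
clock: 12.25
tcp_pos: [0.5305, -0.2621, 0.0562]
orientation: [-3.141, -0.059, 0.001]
contact_force: [-4.3, 0.8, 11.1]
grip_width: 0.0339
gripper_force: 30.8
```

Contact came at 0.0564, which is the fingertips on the panel: the head is 2+ mm inside the recess. Releasing.

Request:
step_arm([
  {"rx": 0,"ry": 0,"rz": 0,"dx": 0,"dy": 0,"dz": -0.8,"gripper": -0.22},
  {"rx": 0,"ry": 0,"rz": 0,"dx": 0,"dy": 0,"dz": 0,"gripper": -0.18},
  {"rx": 0,"ry": 0,"rz": 0,"dx": 0,"dy": 0,"dz": 0,"gripper": -0.1},
  {"rx": 0,"ry": 0,"rz": 0,"dx": 0,"dy": 0,"dz": 0,"gripper": 0.1},
  {"rx": 0,"ry": 0,"rz": 0,"dx": 0,"dy": 0,"dz": 0,"gripper": 0.1},
  {"rx": 0,"ry": 0,"rz": 0,"dx": 0,"dy": 0,"dz": -12,"gripper": 0.15},
  {"rx": 0,"ry": 0,"rz": 0,"dx": 0,"dy": 0,"dz": -30,"gripper": 0.15},
  {"rx": 0,"ry": 0,"rz": 0,"dx": 0,"dy": 0,"dz": -50,"gripper": 0.15},
  {"rx": 0,"ry": 0,"rz": 0,"dx": 0,"dy": 0,"dz": 0,"gripper": 0.15},
  {"rx": 0,"ry": 0,"rz": 0,"dx": 0,"dy": 0,"dz": 0,"gripper": 0.15},
])

```text
clock: 13.5
tcp_pos: [0.5305, -0.2622, 0.1485]
orientation: [3.141, 0.059, 0.001]
contact_force: [-0.3, 0.9, -0.3]
grip_width: 0.049
gripper_force: 0.0
```

Run:
```python
from h import *
c=cam("wrist"); im=r.grab_frame("wrist"); cv2.imwrite("pics/w8.png",im); o=r.get_obs()
plan(.438,.2045,.15,12.3)
h=cv2.cvtColor(im,cv2.COLOR_BGR2HSV)
m=((h[...,1]>40)&(h[...,2]>90)&(h[...,0]<40)).astype(np.uint8); m[:120]=0; m=cv2.morphologyEx(m,3,np.ones((5,5)))
k=max(cv2.findContours(m,0,2)[0],key=cv2.contourArea); x,y,w,hh=cv2.boundingRect(k); print("head",x,y,w,hh,cv2.contourArea(k))
for z in(.037,.047): print(z,ray(c,[[x,y+hh/2],[x+w,y+hh/2],[x+w/2,y],[x+w/2,y+hh]],z).round(4).tolist())
mm=(im.min(axis=2)>150).astype(np.uint8)
crop=cv2.resize(im[y-40:y+hh+40,x-40:x+w+40],None,fx=4,fy=4,interpolation=2); cv2.imwrite("pics/w8c.png",crop); print(crop.shape)
# nest corners (floor) + panel-level recess corners expected for each
```

```text
t 13.55 pos [ 0.53   -0.262   0.1477] turn [ -0.    0.1 -10.2] shift [   9.4 -475.4   -2.3] n 8.0
head 231 168 52 54 1736.5
0.037 [[0.5293, -0.2444, 0.037], [0.5309, -0.2859, 0.037], [0.5523, -0.2642, 0.037], [0.5066, -0.2661, 0.037]]
0.047 [[0.5329, -0.2451, 0.047], [0.5344, -0.2848, 0.047], [0.5549, -0.2641, 0.047], [0.5111, -0.2658, 0.047]]
(536, 528, 3)
```

Gold measures as flat in the right nest: its spans of 45.7 × 41.5 mm match at z≈0.037, and its centre is (0.5295, -0.2652). Now the steel head.

Request:
step_arm([
  {"rx": 0,"ry": 0,"rz": -10.2,"dx": 0,"dy": 0,"dz": 0,"gripper": 0.15},
  {"rx": 0,"ry": 0,"rz": 0,"dx": 1,"dy": -30,"dz": 0,"gripper": 0.15},
  {"rx": 0,"ry": 0,"rz": 0,"dx": 1,"dy": -53,"dz": 0,"gripper": 0.15},
  {"rx": 0,"ry": 0,"rz": 0,"dx": 1,"dy": -53,"dz": 0,"gripper": 0.15},
  {"rx": 0,"ry": 0,"rz": 0,"dx": 1,"dy": -53,"dz": 0,"gripper": 0.15},
  {"rx": 0,"ry": 0,"rz": 0,"dx": 1,"dy": -53,"dz": 0,"gripper": 0.15},
  {"rx": 0,"ry": 0,"rz": 0,"dx": 1,"dy": -53,"dz": 0,"gripper": 0.15},
  {"rx": 0,"ry": 0,"rz": 0,"dx": 1,"dy": -53,"dz": 10,"gripper": 0.15},
  {"rx": 0,"ry": 0,"rz": 0,"dx": 1,"dy": -53,"dz": 20,"gripper": 0.15},
  {"rx": 0,"ry": 0,"rz": 0,"dx": 1,"dy": -50,"dz": 20,"gripper": 0.15},
  {"rx": 0,"ry": 0,"rz": 0,"dx": 0.5,"dy": -24.5,"dz": 20,"gripper": 0.15},
  {"rx": 0,"ry": 0,"rz": 0,"dx": 0,"dy": 0,"dz": 30,"gripper": 0.15},
  {"rx": 0,"ry": 0,"rz": 0,"dx": 0,"dy": 0,"dz": 0,"gripper": 0.15},
  {"rx": 0,"ry": 0,"rz": 0,"dx": 0,"dy": 0,"dz": 0,"gripper": 0.15},
])

```text
clock: 15.3
tcp_pos: [0.4383, 0.2039, 0.0482]
orientation: [3.123, 0.337, -0.001]
contact_force: [0.5, -0.4, -0.5]
grip_width: 0.0487
gripper_force: 0.0
```

```bash
cat > head.py <<'E'
from h import *
c=cam("wrist"); im=r.grab_frame("wrist"); o=r.get_obs(); M=R.from_rotvec(o["orientation"]).as_matrix()
import sys; z=float(sys.argv[1]); cv2.imwrite("pics/"+sys.argv[2],im)
plan(.4387,.2056,.03,12.3)
T=lambda uv:((ray(c,uv,z)-o["tcp_pos"])@M*1000)
m=np.zeros(im.shape[:2],np.uint8); a=slice(195,325),slice(213,301); m[a]=im.max(axis=2)[a]>75
m=cv2.morphologyEx(m,3,np.ones((5,5)))
k=max(cv2.findContours(m,0,2)[0],key=cv2.contourArea); f=m*0; cv2.drawContours(f,[k],-1,1,-1); print(cv2.boundingRect(k),cv2.contourArea(k))
op=cv2.morphologyEx(f,2,cv2.getStructuringElement(2,(35,35)))
x,y,w,h=cv2.boundingRect(op); print("case",x,y,w,h,T([[x+w/2,y+h/2],[x,y+h/2],[x+w,y+h/2]]).round(1).tolist())
cc=T([[x+w/2,y+h/2]])[0,:2]; ys,xs=np.nonzero(f&(1-op)); L=T(np.c_[xs,ys])[:,:2]; 
d=L-cc; L,d=L[np.hypot(*d.T)>19.5],d[np.hypot(*d.T)>19.5]
s=np.sort(np.rad2deg(np.arctan2(d[:,1],d[:,0]))); print([(round(float(q.mean()),1),len(q)) for q in np.split(s,np.nonzero(np.diff(s)>8)[0]+1)])
b=cv2.boundingRect(k); print("lug rows",T([[b[0]+b[2]/2,b[1]],[b[0]+b[2]/2,b[1]+b[3]]]).round(1).tolist())
E
python3 head.py .012 w9.png
```

```text
t 15.35 pos [0.4387 0.2041 0.0487] turn [ 0. -0. -0.] shift [ 0.3 -1.5 18.7] n 1.0
(216, 200, 74, 72) 3501.5
case 216 207 67 62 [[-0.4, -1.9, 36.7], [-0.5, -20.9, 36.7], [-0.4, 17.1, 36.7]]
[(-150.3, 62), (-119.8, 7), (-29.5, 88), (26.4, 77), (89.4, 67), (152.9, 57)]
lug rows [[22.5, 0.1, 36.7], [-22.8, 0.1, 36.7]]
```

Request:
step_arm([
  {"rx": 0,"ry": 0,"rz": 0,"dx": 0,"dy": -3.1,"dz": 0,"gripper": 0.15},
  {"rx": 0,"ry": 0,"rz": 0,"dx": 0,"dy": 0,"dz": 13,"gripper": 0.15},
  {"rx": 0,"ry": 0,"rz": 0,"dx": 0,"dy": 0,"dz": 7,"gripper": 0.15},
  {"rx": 0,"ry": 0,"rz": 0,"dx": 0,"dy": 0,"dz": 0,"gripper": 0.15},
  {"rx": 0,"ry": 0,"rz": 0,"dx": 0,"dy": 0,"dz": 0,"gripper": -0.2},
  {"rx": 0,"ry": 0,"rz": 0,"dx": 0,"dy": 0,"dz": 0,"gripper": -0.2},
  {"rx": 0,"ry": 0,"rz": 0,"dx": 0,"dy": 0,"dz": 0,"gripper": -0.2},
  {"rx": 0,"ry": 0,"rz": 0,"dx": 0,"dy": 0,"dz": 0,"gripper": -0.5},
  {"rx": 0,"ry": 0,"rz": 0,"dx": 0,"dy": 0,"dz": 0,"gripper": -0.5},
  {"rx": 0,"ry": 0,"rz": 0,"dx": 0,"dy": 0,"dz": 0,"gripper": -0.5},
], grip_force=25)

```text
clock: 16.6
tcp_pos: [0.4377, 0.2074, 0.0282]
orientation: [3.123, 0.338, 0.0]
contact_force: [0.1, -0.9, 1.9]
grip_width: 0.0348
gripper_force: 25.0
```

Request:
step_arm([
  {"rx": 0,"ry": 0,"rz": 0,"dx": 0,"dy": 0,"dz": -2,"gripper": -0.5},
  {"rx": 0,"ry": 0,"rz": 0,"dx": 0,"dy": 0,"dz": -3,"gripper": -0.5},
  {"rx": 0,"ry": 0,"rz": 0,"dx": 0,"dy": 0,"dz": 0,"gripper": -0.5},
])

```text
clock: 16.98
tcp_pos: [0.4379, 0.2076, 0.0334]
orientation: [-3.123, -0.338, -0.001]
contact_force: [0.6, 0.2, -1.4]
grip_width: 0.0346
gripper_force: 25.0
```

```bash
python3 head.py .015 w10.png
```

```text
t 17.02 pos [0.4378 0.2075 0.0332] turn [-0. -0.  0.] shift [0.5 2.  3.2] n 1.0
(220, 213, 70, 81) 4134.5
case 220 222 70 68 [[-0.8, 1.1, 18.2], [-0.9, -16.8, 18.2], [-0.8, 19.1, 18.2]]
[(-172.5, 1), (-151.1, 67), (-122.9, 7), (-29.0, 106), (27.2, 107), (152.4, 69)]
lug rows [[23.0, 1.1, 18.2], [-24.1, 1.2, 18.2]]
```

Request:
step_arm([
  {"rx": 0,"ry": 0,"rz": 0,"dx": 0,"dy": 0,"dz": -4,"gripper": -0.5},
  {"rx": 0,"ry": 0,"rz": 0,"dx": 0,"dy": 0,"dz": -6,"gripper": -0.5},
  {"rx": 0,"ry": 0,"rz": 0,"dx": 0,"dy": 0,"dz": 0,"gripper": -0.5},
])

```text
clock: 17.4
tcp_pos: [0.4381, 0.2076, 0.0437]
orientation: [-3.123, -0.337, -0.002]
contact_force: [-0.0, -0.2, -0.6]
grip_width: 0.0349
gripper_force: 25.0
```

```bash
python3 head.py .025 w11.png; python3 -c "
from h import *
plan(.48,-.1,.16,2.1)"
```

```text
t 17.45 pos [0.4379 0.2075 0.0435] turn [-0. -0.  0.] shift [ 0.4  2.  13.5] n 1.0
(220, 213, 70, 81) 4133.5
case 220 222 70 68 [[-0.9, 1.1, 18.5], [-1.0, -16.9, 18.5], [-0.9, 19.1, 18.5]]
[(-172.5, 1), (-151.1, 67), (-123.0, 8), (-29.0, 106), (27.3, 108), (123.4, 1), (152.4, 69)]
lug rows [[23.0, 1.1, 18.5], [-24.2, 1.1, 18.4]]
t 17.45 pos [0.4379 0.2075 0.0435] turn [-0.  -0.  10.2] shift [  30.8  308.9 -116.5] n 6.0
```

Held. Same grip as gold, so the target TCP is gold's placing point plus the nest offset: about (0.526, -0.150).

```bash
python3 -c "
from h import *
plan(.526,-.1502,.065,2.1)"
```

```text
t 17.45 pos [0.4379 0.2075 0.0435] turn [-0.  -0.  10.2] shift [ 74.9 360.7 -21.5] n 7.0
```

Request:
step_arm([
  {"rx": 0,"ry": 0,"rz": 0,"dx": 0,"dy": 0,"dz": -30,"gripper": -0.5},
  {"rx": 0,"ry": 0,"rz": 0,"dx": 0,"dy": 0,"dz": -40,"gripper": -0.5},
  {"rx": 0,"ry": 0,"rz": 10.2,"dx": 0,"dy": 0,"dz": 0,"gripper": -0.5},
  {"rx": 0,"ry": 0,"rz": 0,"dx": 6,"dy": 30,"dz": 0,"gripper": -0.5},
  {"rx": 0,"ry": 0,"rz": 0,"dx": 10,"dy": 50,"dz": 0,"gripper": -0.5},
  {"rx": 0,"ry": 0,"rz": 0,"dx": 10,"dy": 50,"dz": 0,"gripper": -0.5},
  {"rx": 0,"ry": 0,"rz": 0,"dx": 10,"dy": 50,"dz": 0,"gripper": -0.5},
  {"rx": 0,"ry": 0,"rz": 0,"dx": 10,"dy": 50,"dz": 0,"gripper": -0.5},
  {"rx": 0,"ry": 0,"rz": 0,"dx": 10,"dy": 50,"dz": 0,"gripper": -0.5},
  {"rx": 0,"ry": 0,"rz": 0,"dx": 10,"dy": 50,"dz": 0,"gripper": -0.5},
  {"rx": 0,"ry": 0,"rz": 0,"dx": 8.9,"dy": 30.7,"dz": 0,"gripper": -0.5},
  {"rx": 0,"ry": 0,"rz": 0,"dx": 0,"dy": 0,"dz": 30,"gripper": -0.5},
  {"rx": 0,"ry": 0,"rz": 0,"dx": 0,"dy": 0,"dz": 18.5,"gripper": -0.5},
  {"rx": 0,"ry": 0,"rz": 0,"dx": 0,"dy": 0,"dz": 0,"gripper": -0.5},
  {"rx": 0,"ry": 0,"rz": 0,"dx": 0,"dy": 0,"dz": 0,"gripper": -0.5},
])

```text
clock: 19.32
tcp_pos: [0.5263, -0.1497, 0.0651]
orientation: [-3.141, -0.06, -0.001]
contact_force: [0.5, -0.3, -0.4]
grip_width: 0.0348
gripper_force: 25.2
```

Run:
```python
from h import *
c=cam("wrist"); im=r.grab_frame("wrist"); cv2.imwrite("pics/w12.png",im); g=im.min(axis=2)
plan(.526,-.1502,.0565,2.1)
def runs(a,o):
    b=(a>150).astype(int); e=np.nonzero(np.diff(b))[0]+1; return [(int(i+o),int(b[i])) for i in e]
print("rows",[(v,runs(g[v,150:360],150)) for v in(203,206,209)])
print("cols",[(u,runs(g[170:230,u],170)) for u in(222,255,285)])
```

```text
t 19.38 pos [ 0.5266 -0.1498  0.0654] turn [ 0.  -0.1  0.1] shift [-0.6  0.4  8.9] n 1.0
rows [(203, [(154, 0), (217, 1), (304, 0)]), (206, [(156, 0), (217, 1), (304, 0)]), (209, [(156, 0), (217, 1), (304, 0)])]
cols [(222, [(175, 0), (200, 1)]), (255, [(175, 0), (200, 1), (222, 0), (225, 1)]), (285, [(175, 0), (200, 1)])]
```

Request:
step_arm([
  {"rx": 0,"ry": 0,"rz": 0,"dx": 0.2,"dy": 0.7,"dz": 4,"gripper": -0.5},
  {"rx": 0,"ry": 0,"rz": 0,"dx": 0,"dy": 0,"dz": 3,"gripper": -0.5},
  {"rx": 0,"ry": 0,"rz": 0,"dx": 0,"dy": 0,"dz": 1.5,"gripper": -0.5},
  {"rx": 0,"ry": 0,"rz": 0,"dx": 0,"dy": 0,"dz": 0,"gripper": -0.5},
])

```text
clock: 19.88
tcp_pos: [0.5261, -0.151, 0.0563]
orientation: [3.141, 0.059, -0.0]
contact_force: [-1.6, -0.8, 2.1]
grip_width: 0.0348
gripper_force: 26.6
```

Request:
step_arm([
  {"rx": 0,"ry": 0,"rz": 0,"dx": 0,"dy": 0,"dz": 0.8,"gripper": -0.5},
  {"rx": 0,"ry": 0,"rz": 0,"dx": 0,"dy": 0,"dz": 0,"gripper": -0.5},
])

```text
clock: 20.12
tcp_pos: [0.5262, -0.151, 0.0561]
orientation: [3.141, 0.058, 0.0]
contact_force: [-3.2, 1.1, 9.7]
grip_width: 0.0347
gripper_force: 30.6
```

Same contact height as for gold. Releasing and retreating up.

Request:
step_arm([
  {"rx": 0,"ry": 0,"rz": 0,"dx": 0,"dy": 0,"dz": -0.8,"gripper": -0.2},
  {"rx": 0,"ry": 0,"rz": 0,"dx": 0,"dy": 0,"dz": 0,"gripper": -0.16},
  {"rx": 0,"ry": 0,"rz": 0,"dx": 0,"dy": 0,"dz": 0,"gripper": -0.1},
  {"rx": 0,"ry": 0,"rz": 0,"dx": 0,"dy": 0,"dz": 0,"gripper": 0.1},
  {"rx": 0,"ry": 0,"rz": 0,"dx": 0,"dy": 0,"dz": 0,"gripper": 0.1},
  {"rx": 0,"ry": 0,"rz": 0,"dx": 0,"dy": 0,"dz": -12,"gripper": 0.15},
  {"rx": 0,"ry": 0,"rz": 0,"dx": 0,"dy": 0,"dz": -30,"gripper": 0.15},
  {"rx": 0,"ry": 0,"rz": 0,"dx": 0,"dy": 0,"dz": -50,"gripper": 0.15},
  {"rx": 0,"ry": 0,"rz": 0,"dx": -60,"dy": 30,"dz": -20,"gripper": -1},
  {"rx": 0,"ry": 0,"rz": 0,"dx": -20,"dy": 10,"dz": -10,"gripper": -1},
  {"rx": 0,"ry": 0,"rz": 0,"dx": 0,"dy": 0,"dz": 0,"gripper": -1},
  {"rx": 0,"ry": 0,"rz": 0,"dx": 0,"dy": 0,"dz": 0,"gripper": -1},
])

```text
clock: 21.62
tcp_pos: [0.4549, -0.1899, 0.1764]
orientation: [-3.141, -0.06, -0.002]
contact_force: [-1.0, 0.4, -0.0]
grip_width: 0.0001
gripper_force: 0.0
```

Run:
```python
from h import *
c=cam("wrist"); im=r.grab_frame("wrist"); plan(.43,-.24,.1,2.1)
im2=cv2.resize(im[60:300,110:410],None,fx=2.5,fy=2.5,interpolation=2); cv2.imwrite("pics/w13.png",im); cv2.imwrite("pics/w13c.png",im2)
```

```text
t 21.68 pos [ 0.455  -0.1897  0.176 ] turn [-0.  -0.   0.1] shift [-26.8  49.4  76. ] n 2.0
```

View pics/w13c.png

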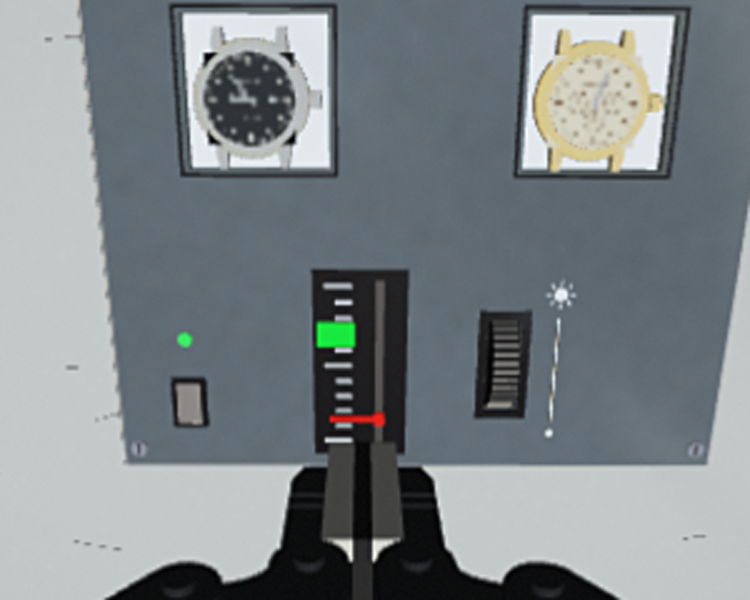

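Both heads are seated flat, dial up, in their nests: steel on the left, gold on the right. In this crop the pointer is at (355,419), the green band at (336,335) and the wheel at (504,363).

```bash
cat > ptr.py <<'E'
from h import *
def meas(im,c,yaw=2.1):
    h=cv2.cvtColor(im,cv2.COLOR_BGR2HSV); a=np.deg2rad(yaw)
    g=((h[...,0]>45)&(h[...,0]<75)&(h[...,1]>150)&(h[...,2]>100)).astype(np.uint8)
    q=((((h[...,0]<8)|(h[...,0]>172))&(h[...,1]>120)&(h[...,2]>80))).astype(np.uint8)
    out=[]
    for m in(g,q):
        n,_,s,ce=cv2.connectedComponentsWithStats(m); i=[i for i in range(1,n) if s[i][4]>15]; 
        i=max(i,key=lambda i:s[i][4]) if i else None
        out.append(None if i is None else ray(c,[ce[i]],.0355)[0]); print(s[i].tolist() if i else None, out[-1])
    if out[1] is not None and out[0] is not None: d=(out[1]-out[0])@[np.cos(a),np.sin(a),0]*1000; print("pointer-green along x mm",round(d,1),"-> finger travel mm",round(-d/14.3*20,1))
E
python3 - <<'E'
from ptr import *
im=cv2.imread("pics/w13.png"); c=cam("wrist"); meas(im,c)
S=lambda u,v:[110+u/2.5,60+v/2.5]
print("slot",ray(c,[S(504,314),S(502,414),S(479,364),S(530,364)],.035).round(4).tolist())
E
```

```text
[237, 189, 15, 10, 150] [ 0.4453102  -0.18150053  0.0355    ]
[242, 225, 22, 6, 81] [ 0.4124974  -0.19181918  0.0355    ]
pointer-green along x mm -33.2 -> finger travel mm 46.4
slot [[0.455, -0.2414, 0.035], [0.416, -0.2446, 0.035], [0.4356, -0.2342, 0.035], [0.4363, -0.2528, 0.035]]
```

```bash
python3 -c "
from h import *
plan(.427,-.2423,.067,2.1)"
```

```text
t 21.68 pos [ 0.455  -0.1897  0.176 ] turn [-0.  -0.   0.1] shift [-29.9  51.6 109. ] n 3.0
```

Request:
step_arm([
  {"rx": 0,"ry": 0,"rz": 0,"dx": -29.9,"dy": 51.6,"dz": 10,"gripper": -1},
  {"rx": 0,"ry": 0,"rz": 0,"dx": 0,"dy": 0,"dz": 50,"gripper": -1},
  {"rx": 0,"ry": 0,"rz": 0,"dx": 0,"dy": 0,"dz": 35,"gripper": -1},
  {"rx": 0,"ry": 0,"rz": 0,"dx": 0,"dy": 0,"dz": 14,"gripper": -1},
  {"rx": 0,"ry": 0,"rz": 0,"dx": 0,"dy": 0,"dz": 0,"gripper": -1},
  {"rx": 0,"ry": 0,"rz": 0,"dx": 0,"dy": 0,"dz": 0,"gripper": -1},
])

```text
clock: 22.42
tcp_pos: [0.4272, -0.2432, 0.068]
orientation: [3.14, 0.059, 0.003]
contact_force: [0.0, -0.5, 0.2]
grip_width: 0.0002
gripper_force: 0.0
```

Request:
step_arm([
  {"rx": 0,"ry": 0,"rz": 0,"dx": 0,"dy": 0,"dz": 1,"gripper": -1},
  {"rx": 0,"ry": 0,"rz": 0,"dx": 0,"dy": 0,"dz": 1,"gripper": -1},
  {"rx": 0,"ry": 0,"rz": 0,"dx": 0,"dy": 0,"dz": 0.5,"gripper": -1},
  {"rx": 0,"ry": 0,"rz": 0,"dx": 0,"dy": 0,"dz": 0,"gripper": -1},
])

```text
clock: 22.92
tcp_pos: [0.4261, -0.2432, 0.0646]
orientation: [3.141, 0.058, 0.0]
contact_force: [-0.7, -1.5, -0.6]
grip_width: 0.0002
gripper_force: 0.0
```

Request:
step_arm([
  {"rx": 0,"ry": 0,"rz": 0,"dx": 0,"dy": 0,"dz": 0.7,"gripper": -1},
  {"rx": 0,"ry": 0,"rz": 0,"dx": 0,"dy": 0,"dz": 0,"gripper": -1},
])

```text
clock: 23.18
tcp_pos: [0.4261, -0.2432, 0.0639]
orientation: [3.141, 0.059, 0.0]
contact_force: [0.2, -0.0, 1.1]
grip_width: 0.0001
gripper_force: 1.0
```

Request:
step_arm([
  {"rx": 0,"ry": 0,"rz": 0,"dx": 0,"dy": 0,"dz": 0.4,"gripper": -1},
  {"rx": 0,"ry": 0,"rz": 0,"dx": 0,"dy": 0,"dz": 0,"gripper": -1},
])

```text
clock: 23.42
tcp_pos: [0.4262, -0.2432, 0.0637]
orientation: [3.141, 0.058, 0.0]
contact_force: [-1.0, 0.6, 5.9]
grip_width: 0.0002
gripper_force: 2.9
```

Pressing at 5.9 N. First stroke of 16 mm, then lift and look.

Request:
step_arm([
  {"rx": 0,"ry": 0,"rz": 0,"dx": 4,"dy": 0,"dz": 0,"gripper": -1},
  {"rx": 0,"ry": 0,"rz": 0,"dx": 4,"dy": 0,"dz": 0,"gripper": -1},
  {"rx": 0,"ry": 0,"rz": 0,"dx": 4,"dy": 0,"dz": 0,"gripper": -1},
  {"rx": 0,"ry": 0,"rz": 0,"dx": 4,"dy": 0,"dz": 0,"gripper": -1},
  {"rx": 0,"ry": 0,"rz": 0,"dx": 0,"dy": 0,"dz": 0,"gripper": -1},
])

```text
clock: 24.05
tcp_pos: [0.4432, -0.2426, 0.0639]
orientation: [3.141, 0.059, 0.003]
contact_force: [0.6, 1.6, 5.8]
grip_width: 0.0002
gripper_force: 2.8
```

```bash
python3 -c "
from ptr import *
c=cam('wrist');meas(r.grab_frame('wrist'),c);plan(.426,-.2432,.0637,2.1)"
```

```text
[126, 230, 28, 16, 420] [ 0.44538855 -0.18160717  0.0355    ]
[139, 267, 38, 10, 223] [ 0.42426166 -0.19102448  0.0355    ]
pointer-green along x mm -21.5 -> finger travel mm 30.0
t 24.1 pos [ 0.4432 -0.2426  0.0639] turn [ 0.  -0.1  0.1] shift [-17.2  -0.    0.2] n 1.0
```

Rolls without slip: 30 mm to go. Second stroke.

Request:
step_arm([
  {"rx": 0,"ry": 0,"rz": 0,"dx": 0,"dy": 0,"dz": -5,"gripper": -1},
  {"rx": 0,"ry": 0,"rz": 0,"dx": -16,"dy": 0,"dz": 0,"gripper": -1},
  {"rx": 0,"ry": 0,"rz": 0,"dx": 0,"dy": 0,"dz": 0,"gripper": -1},
  {"rx": 0,"ry": 0,"rz": 0,"dx": 0,"dy": 0,"dz": 4,"gripper": -1},
  {"rx": 0,"ry": 0,"rz": 0,"dx": 0,"dy": 0,"dz": 1,"gripper": -1},
  {"rx": 0,"ry": 0,"rz": 0,"dx": 0,"dy": 0,"dz": 0,"gripper": -1},
  {"rx": 0,"ry": 0,"rz": 0,"dx": 4,"dy": 0,"dz": 0,"gripper": -1},
  {"rx": 0,"ry": 0,"rz": 0,"dx": 4,"dy": 0,"dz": 0,"gripper": -1},
  {"rx": 0,"ry": 0,"rz": 0,"dx": 4,"dy": 0,"dz": 0,"gripper": -1},
  {"rx": 0,"ry": 0,"rz": 0,"dx": 4,"dy": 0,"dz": 0,"gripper": -1},
  {"rx": 0,"ry": 0,"rz": 0,"dx": 0,"dy": 0,"dz": 0,"gripper": -1},
])

```text
clock: 25.48
tcp_pos: [0.4436, -0.2427, 0.0639]
orientation: [3.14, 0.059, 0.003]
contact_force: [0.3, 0.6, 5.4]
grip_width: 0.0002
gripper_force: 3.0
```

```bash
python3 -c "
from ptr import *
c=cam('wrist');meas(r.grab_frame('wrist'),c)"
```

```text
[126, 231, 28, 16, 421] [ 0.44524543 -0.18159859  0.0355    ]
[136, 248, 39, 10, 217] [ 0.43710715 -0.19113161  0.0355    ]
pointer-green along x mm -8.5 -> finger travel mm 11.9
```

Request:
step_arm([
  {"rx": 0,"ry": 0,"rz": 0,"dx": 0,"dy": 0,"dz": -5,"gripper": -1},
  {"rx": 0,"ry": 0,"rz": 0,"dx": -14,"dy": 0,"dz": 0,"gripper": -1},
  {"rx": 0,"ry": 0,"rz": 0,"dx": 0,"dy": 0,"dz": 0,"gripper": -1},
  {"rx": 0,"ry": 0,"rz": 0,"dx": 0,"dy": 0,"dz": 4,"gripper": -1},
  {"rx": 0,"ry": 0,"rz": 0,"dx": 0,"dy": 0,"dz": 1,"gripper": -1},
  {"rx": 0,"ry": 0,"rz": 0,"dx": 0,"dy": 0,"dz": 0,"gripper": -1},
  {"rx": 0,"ry": 0,"rz": 0,"dx": 4,"dy": 0,"dz": 0,"gripper": -1},
  {"rx": 0,"ry": 0,"rz": 0,"dx": 4,"dy": 0,"dz": 0,"gripper": -1},
  {"rx": 0,"ry": 0,"rz": 0,"dx": 3,"dy": 0,"dz": 0,"gripper": -1},
  {"rx": 0,"ry": 0,"rz": 0,"dx": 0,"dy": 0,"dz": 0,"gripper": -1},
  {"rx": 0,"ry": 0,"rz": 0,"dx": 0,"dy": 0,"dz": 0,"gripper": -1},
])

```text
clock: 26.9
tcp_pos: [0.4404, -0.2428, 0.0639]
orientation: [3.14, 0.059, 0.003]
contact_force: [0.6, -0.1, 6.7]
grip_width: -0.0
gripper_force: 3.3
```

```bash
python3 -c "
from ptr import *
c=cam('wrist');meas(r.grab_frame('wrist'),c)"
```

```text
[126, 225, 28, 17, 366] [ 0.44525205 -0.18111912  0.0355    ]
[135, 228, 38, 10, 193] [ 0.44622444 -0.19191035  0.0355    ]
pointer-green along x mm 0.6 -> finger travel mm -0.8
```

The pointer is in the middle of the band. I'll lift straight off, back away and verify.

Request:
step_arm([
  {"rx": 0,"ry": 0,"rz": 0,"dx": 0,"dy": 0,"dz": -5,"gripper": -1},
  {"rx": 0,"ry": 0,"rz": 0,"dx": 0,"dy": 0,"dz": -30,"gripper": -1},
  {"rx": 0,"ry": 0,"rz": 0,"dx": 0,"dy": 0,"dz": -50,"gripper": -1},
  {"rx": 0,"ry": 0,"rz": 0,"dx": 0,"dy": -20,"dz": -30,"gripper": -1},
  {"rx": 0,"ry": 0,"rz": 0,"dx": 0,"dy": 0,"dz": 0,"gripper": -1},
  {"rx": 0,"ry": 0,"rz": 0,"dx": 0,"dy": 0,"dz": 0,"gripper": -1},
])

```text
clock: 27.7
tcp_pos: [0.4377, -0.2228, 0.1777]
orientation: [-3.141, -0.059, 0.002]
contact_force: [0.2, -0.4, -0.5]
grip_width: -0.0
gripper_force: 0.0
```

Run:
```python
from ptr import *
c=cam('wrist');im=r.grab_frame('wrist');meas(im,c); cv2.imwrite("pics/w14.png",im); o=r.get_obs(); print(o["clock"],o["tcp_pos"],o["contact_force"].round(1))
# head positions vs nests
g=im.min(axis=2)
h=cv2.cvtColor(im,cv2.COLOR_BGR2HSV); m=((h[...,1]>40)&(h[...,2]>90)&(h[...,0]<40)).astype(np.uint8); m=cv2.morphologyEx(m,3,np.ones((5,5)))
n,_,s,ce=cv2.connectedComponentsWithStats(m); print([(s[i].tolist(),ray(c,[ce[i]],.038)[0].round(4).tolist()) for i in range(1,n) if s[i][4]>600])
```

```text
[200, 168, 16, 11, 138] [ 0.44502355 -0.18120847  0.0355    ]
[205, 169, 23, 7, 68] [ 0.44643906 -0.19335219  0.0355    ]
pointer-green along x mm 1.0 -> finger travel mm -1.4
27.75 [ 0.43747656 -0.22287654  0.1772363 ] [-0.7 -0.5  0.1]
[([285, 46, 52, 60, 1066], [0.5294, -0.2628, 0.038])]
```

```bash
python3 -c "
from bench import r
print(r.hand_in())"
```

```text
the job is handed in; nothing more can be done
None
```

The job is handed in, result not shown: steel head in the left nest, gold in the right, both flat and dial up, pointer about 1 mm from the middle of the green band, hand clear, about 28 s used (one gold grip slipped off while closing in the tray, before any lift).

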